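# Check the beam scale and offer up the loaf tin

## Task

Before we weigh dough, check the empty beam scale: swing its red-knobbed lock lever all the way over to the free side, leave the beam free until it has come to rest level, then bring the lever fully back so that the beam is locked down again. Only then pick up the small metal loaf tin, carry it over the tops of the row of pepper mill and spice jars without disturbing them, and hold it level, centred and square over the weighing pan (long side to long side), about 15 mm above the pan's rim; the tin must never touch the scale and your hand must not press on the pan. Finish still holding it there, so that I can slip a sheet of baking paper underneath before it goes down.

Things in the scene. Friction and masses are not known exactly. Their poses are not given: they have to be found in the camera images.
- scale: white counter beam scale, fixed on the worktop, base 112 x 205 mm, 36 mm high; origin: underside, under the beam's fulcrum; x points to its back, y to its pan end, z up. The pan is at its +y end, the steel beam runs along y at height 66 mm, its tip and the lock lever are at the -y end; zero-mark plate beside them, 86 mm high, at x = +20 mm, y = -96 to -112 mm
- scale_pan: rectangular steel weighing pan on the scale, 132 mm (its x, the scale's x) by 82 mm (its y), 9 mm high with a rim 3 mm thick that encloses 126 x 76 mm; origin: centre of its underside, 88 mm above the worktop when the beam is level and about 93 mm when locked; it stays horizontal and moves up or down about 5 mm with the beam
- pan_centre (a point): centre of the pan at the height of its rim, 9 mm above the pan's origin; axes as the scale's, x along the pan's long side
- scale_beam (a joint): tilt of the beam in rad about its fulcrum: about -0.09 when locked (tip held down), 0 when level; when freed it swings up and settles at 0 within 0.01 in about 3 s
- lock_lever (a joint): lock lever of the beam in rad: 0 locked (handle leans 0.6 rad from upright to the scale's back, +x), 1.2 free (leans 0.6 rad to the front, -x, towards the robot), end stops at both; stays where it is left, takes about 1 N at the knob. It turns about an axis along the scale's y at x = -23 mm, y = -112 mm, z = 63 mm in the scale's frame
- lever_knob (a point): centre of the red ball knob, 18 mm across, on top of the lock lever's 6 mm steel handle, 60 mm from the lever's axis, at y = -126 mm in the scale's frame; x = +11 mm when locked, -57 mm when free; 113 mm above the worktop at both ends of its swing, 123 mm in the middle
- loaf_tin: small open straight-sided loaf tin of pale grey metal, empty, 110 mm long (its x), 60 mm wide (its y), 50 mm high, walls 3 mm, about 0.16 kg; origin: centre of its underside; grasp it across its width
- pepper_mill: dark wooden pepper mill, 58 mm across, 150 mm high, stands between the tin and the scale; origin: centre of its underside
- black_jar: spice jar with a black cap, 41 mm across, 105 mm high, stands between the tin and the scale; origin: centre of its underside
- green_jar: spice jar with a green cap, 46 mm across, 106 mm high, stands between the tin and the scale; origin: centre of its underside

How it is judged (in metres and radians):
On the way, in this order (a step that is already met when the one before it is completed fails the run):
1. the lock lever is at the free side and the empty beam has come to rest level (value of joint lock_lever above 0.8 rad and value of joint scale_beam between -0.02 and 0.02 rad and velocity of joint scale_beam between -0.03 and 0.03 rad/s and distance of loaf_tin from where it was at the start of the episode below 0.03 m), for 0.4 s.
2. the lever is back and the beam is locked down again, the tin still where it stood (value of joint lock_lever below 0.2 rad and value of joint scale_beam below -0.06 rad and distance of loaf_tin from where it was at the start of the episode below 0.03 m), for 0.2 s.
At the end, for the whole second after the job is handed in: Lever within 0.2 rad of locked, beam below -0.06 rad; tin at rest in the fingers, not touching the scale, underside 4 to 30 mm above the pan's rim, centre within 10 mm of the pan's, long side within 0.1 rad of the pan's, level within 0.08 rad (value of joint lock_lever below 0.2 rad and value of joint scale_beam below -0.06 rad and horizontal distance between loaf_tin and pan_centre below 0.01 m and z of loaf_tin in the frame of pan_centre between 0.004 and 0.03 m and angle between the x axis of loaf_tin and the x axis of scale_pan, either way round below 0.1 rad and angle between loaf_tin's own z axis and vertical below 0.08 rad and contact force between loaf_tin and scale below 0.05 N and contact force between loaf_tin and the fingers above 2 N and linear speed of loaf_tin below 0.02 m/s); the arm keeps its last pose, push and grip.
It fails at once if the tin touches the scale (contact force between loaf_tin and scale above 0.5 N).
It fails at once if the hand presses on the pan (contact force between any of the fingers, the arm and scale_pan above 1 N).
It fails at once if the pepper mill or a spice jar is shifted by more than 15 mm or tipped (distance of any of pepper_mill, black_jar, green_jar from where it was at the start of the episode above 0.015 m or angle between any of pepper_mill, black_jar, green_jar's own z axis and vertical above 0.25 rad).
It fails at once if the tin passes the row of mill and jars lower than the jars' tops instead of over them (world y of loaf_tin between -0.02 and 0.03 m and height (world z) of loaf_tin below 0.1 m).
It also fails if it takes over 67 s, if anything falls off the work surface, if the arm or the gripper's body presses on something with over 40 N, if the wrist force passes 120 N, or if a joint passes its speed limit or range.

## Robot

A 6-joint arm with a two-finger parallel gripper is mounted at the origin on a cart in front of the work surface, level with it; the furniture and walls round the work are solid. World frame = base frame: x ahead of the robot, y to its left, z up, the work surface at z = 0. Lengths are in m, angles in degrees, forces in N, time in s.
With the tool pointing down it reaches from about 0.3 to 0.75 m from the base axis. Payload 8.5 kg.
Tool frame: the origin (TCP) lies at the very end of the fingers, on their centre line; the grasp point (between the pads) lies 19 mm behind it (env.hold_point_z is the distance from the TCP to the grasp point, in m); z points along the fingers, y is the line along which they close (so a half turn about z gives the same grasp; the last joint's range is limited). The gripper opens to 85 mm and grips with 20 to 120 N. Pads are 22 mm wide; open, the fingers measure 114 mm over their backs; the gripper's body (76 mm by 85 mm) begins 54 mm behind the grasp point. The pads swing forward as they close: fully open they stand 13 mm farther back than shut.
Start: joints at [55.159, 21.807, 74.336, -0, 83.858, -12.336], TCP at [0.211, 0.508, 0.231] pointing down, gripper open.
Joint ranges: [-178.18, 178.18], [-50.72, 133.34], [12.68, 142.11], [-81.47, 261.47], [9.98, 163.14], [-165.26, 165.26]. Speed limits (degrees/s): [136.94, 136.94, 180, 180, 180, 180].

## Interface

Orientations are given as a 3x3 rotation matrix whose columns are the frame's x, y, z axes.
In Python, from rig import env, optics gives the robot as it stands.
- The arm moves only by the shell command python3 -m jog 'ROWS' [OPENING] [FORCE]. ROWS is JSON, a list of rows, each an object with "linear": the shift along the tool's x, y, z in units of 40 mm (1.0 is 40 mm), a list of three; "roll": the turn about the tool's z in units of 5 degrees (1.0 is 5 degrees). A call has 1 to 12 rows; each row shifts and turns the commanded pose from where the row before left it, along the tool's axes as they then stand; what a row does not reach is not made up. A row lasts 1/12 s, in which the tool goes at most 41.7 mm and 7.16 degrees, less where a joint would pass 70% of its speed; a pose out of reach is approached as far as the arm can. A call is refused whole if a number of a shift passes 1 or a number of a turn 1, either way. A call with a gripper value outside its range is refused whole. OPENING is the opening, from -1 (shut) to 1 (fully open), set as the call begins (- or left out, the last holds). The fingers move at their own pace and stop on an object; FORCE is the grip in N (left out, the last holds). Time passes only in rows, so rows that do not move let the fingers close. It gives the time, the measured TCP pose, the force, the opening and the grip force at its end, in the units of the state.
- env.observe(): the state, without advancing time (a new reading comes with each control period).
- optics.get_image(name): name is "side" or "top"; returns the picture (400x640x3 uint8, red, green, blue); there is no depth.
- optics.calibration(name): a dict with "fov_y" (degrees; the focal length in pixels is half the picture's height over the tangent of half this angle, whatever the lens; pixels are square), "cx", "cy" (the principal point, pixels), "T" (4x4, takes a point from camera to world coordinates). Camera axes: x right, y down, z forward; pixel columns grow to the right and rows downward; lengths in m; the calibration is good to about 2 mm. A picture is of the moment at which its call begins. calibration takes no time and is no camera call.
- env.close_job(): hands the job in; it is judged then, once.
The state is a dict: "time_s": time; "q": joint angles; "qvel": joint speeds; "joint_efforts": joint torques, N m; "position": TCP position; "tool_rot": TCP orientation; "ft_force": force on the tool from outside, world axes, zero at the start; "wrist_torque": the same for the moment, N m; "grip_width": finger opening in m; "gripper_force": force on a finger pad.
Only numpy, scipy, OpenCV 4.12 (cv2) and the standard library are available. Lean on these libraries where they do the work, as an engineer would, in place of code of your own. Each camera call takes 0.05 s, during which the arm holds its last target. There are 200 camera calls.

## Working session

There is one attempt and no reset: what is moved stays moved. The work goes in short steps, Python scripts to look and compute and a shell command to move; the robot and the scene stay as the last step left them, time stands still between calls to the robot, and variables do not carry over. Pictures are saved under pics/ and viewed, at most 10 in all, crops included, and the job is handed in when it is done.

```bash
mkdir -p pics
python3 - <<'E'
from rig import env, optics
import cv2,numpy as np
np.set_printoptions(precision=4,suppress=True)
for n in("side","top"):
    im=optics.get_image(n); cv2.imwrite(f"pics/{n}0.png",im[:,:,::-1]); print(n,optics.calibration(n))
s=env.observe(); print(s["time_s"],s["position"],s["tool_rot"],s["ft_force"],s["grip_width"],env.hold_point_z)
E
```

```text
side {'fov_y': 52.73573849196552, 'cx': 315.20566930008283, 'cy': 198.37043257822475, 'T': array([[-0.9981, -0.0025,  0.0619,  0.4227],
       [-0.0573,  0.4173, -0.907 ,  0.6516],
       [-0.0236, -0.9088, -0.4166,  0.4607],
       [ 0.    ,  0.    ,  0.    ,  1.    ]])}
top {'fov_y': 56.90776894160727, 'cx': 315.7967968254571, 'cy': 196.62759385448012, 'T': array([[-0.0276, -0.99  ,  0.1382,  0.3379],
       [-0.9996,  0.0275, -0.0021, -0.1007],
       [-0.0017, -0.1382, -0.9904,  0.9235],
       [ 0.    ,  0.    ,  0.    ,  1.    ]])}
0.1 [0.2104 0.5079 0.2308] [[-0.9238  0.3828 -0.0007]
 [ 0.3828  0.9238 -0.0011]
 [ 0.0003 -0.0013 -1.    ]] [-0.3055 -0.4337  0.2704] 0.08555753257030527 0.0187
```

View pics/side0.png

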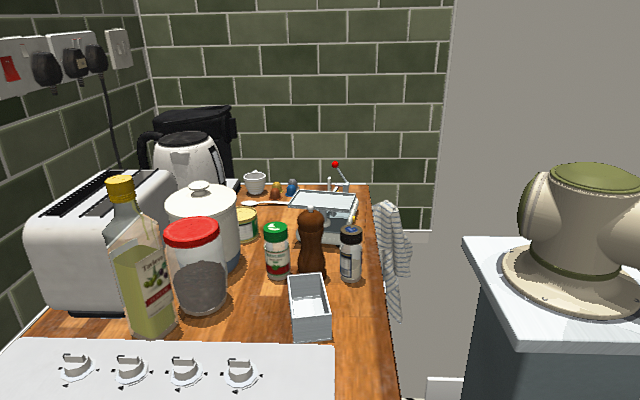

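View pics/top0.png

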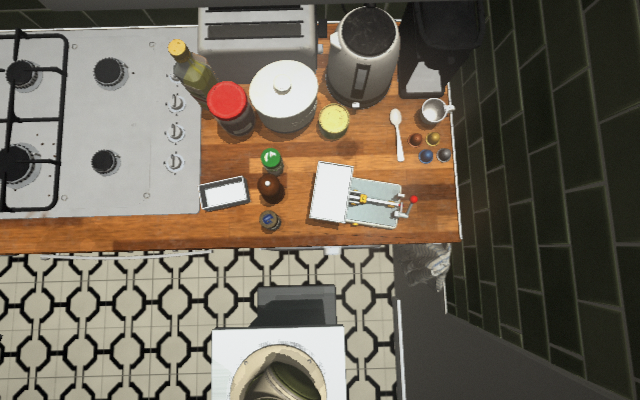

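The side view shows the tin at (310,305), the mill and jars in a row behind it, and the red knob at (335,164). The top view shows the tin at (224,193), green cap (271,158), mill (270,188), black cap (269,219), pan (332,192) and knob (414,199). Next I'll extract positions with masks.

```bash
cat > h.py <<'E'
import cv2,numpy as np
from rig import env,optics
np.set_printoptions(precision=4,suppress=True)
def ray(n,uv):
    c=optics.calibration(n);f=200/np.tan(np.radians(c["fov_y"]/2));T=np.array(c["T"])
    d=T[:3,:3]@np.array([(uv[0]-c["cx"])/f,(uv[1]-c["cy"])/f,1]);return T[:3,3],d
def onz(n,uv,z):
    o,d=ray(n,uv);return o+d*(z-o[2])/d[2]
def tri(a,b):
    (o,d),(p,e)=ray("top",a),ray("side",b)
    s=np.linalg.lstsq(np.c_[d,-e],p-o,rcond=None)[0]
    return (o+d*s[0]+p+e*s[1])/2, np.linalg.norm(o+d*s[0]-p-e*s[1])
def blob(mask,box):
    m=np.zeros(mask.shape,np.uint8);x0,y0,x1,y1=box;m[y0:y1,x0:x1]=mask[y0:y1,x0:x1]
    cs=cv2.findContours(m,0,1)[0];c=max(cs,key=cv2.contourArea)
    return c
def cen(mask,box):
    c=blob(mask,box);M=np.zeros(mask.shape,np.uint8);cv2.drawContours(M,[c],-1,1,-1)
    v,u=np.nonzero(M);return np.array([u.mean(),v.mean()]),len(u)
E
python3 - <<'E'
from h import *
t=cv2.imread("pics/top0.png");s=cv2.imread("pics/side0.png")
H=lambda i:cv2.cvtColor(i,cv2.COLOR_BGR2HSV)
ht,hs=H(t),H(s)
red=lambda h:(((h[...,0]<8)|(h[...,0]>172))&(h[...,1]>150)&(h[...,2]>110)).astype(np.uint8)
a,na=cen(red(ht),(400,185,430,215));b,nb=cen(red(hs),(322,150,350,180))
print("knob",a,na,b,nb,tri(a,b),onz("top",a,.113))
gr=lambda h:((h[...,0]>40)&(h[...,0]<85)&(h[...,1]>120)&(h[...,2]>50)).astype(np.uint8)
c=blob(gr(ht),(255,143,290,175));print("green",cv2.minEnclosingCircle(c),onz("top",cv2.minEnclosingCircle(c)[0],.106))
A=t[140:240,190:430];cv2.imwrite("pics/c0.png",cv2.resize(A,None,fx=3.33,fy=3.33,interpolation=cv2.INTER_CUBIC))
bright=((ht[...,1]<60)&(ht[...,2]>150)).astype(np.uint8)
for nm,box,z in(("pan",(300,150,360,232),.102),("tin",(195,170,255,220),.05)):
    c=blob(bright,box);r=cv2.minAreaRect(c);P=np.array([onz("top",p,z) for p in cv2.boxPoints(r)])
    print(nm,r,onz("top",r[0],z),"sides",np.linalg.norm(P[1]-P[0]),np.linalg.norm(P[2]-P[1]));print(P)
E
```

```text
knob [413.4706 198.5686] 51 [334.5 163.5] 32 (array([ 0.439 , -0.3184,  0.113 ]), np.float64(0.003253504997542847)) [ 0.4407 -0.3185  0.113 ]
green ((270.34832763671875, 157.21348571777344), 9.623244285583496) [ 0.5452 -0.0017  0.106 ]
pan ((338.1734619140625, 192.62474060058594), (50.79514694213867, 58.0561408996582), 9.162346839904785) [ 0.4602 -0.153   0.102 ] sides 0.13250068466032364 0.11544735477892618
[[ 0.4066 -0.0848  0.102 ]
 [ 0.5369 -0.1091  0.102 ]
 [ 0.5149 -0.2225  0.102 ]
 [ 0.3855 -0.1958  0.102 ]]
tin ((220.5, 191.0), (42.0, 51.0), 90.0) [0.4798 0.1253 0.05  ] sides 0.12323129921573181 0.10185176389998161
[[0.5328 0.1873 0.05  ]
 [0.5294 0.0642 0.05  ]
 [0.4275 0.0643 0.05  ]
 [0.4309 0.1855 0.05  ]]
```

View pics/c0.png

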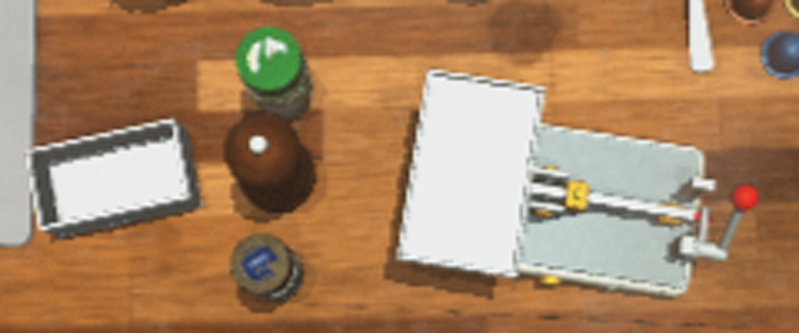

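The crop shows pan rim corners at about (430,70), (545,88), (520,275), (397,260), and tin rim corners at about (30,152), (178,120), (190,190), (45,225). The dark strips outside the tin rim are its outer walls.

Run:
```python
from h import *
t=cv2.imread("pics/top0.png");s=cv2.imread("pics/side0.png")
up=lambda p:np.array(p)/3.33+[190-.35,140-.35]
for nm,C,z in(("pan",[(430,70),(545,88),(520,275),(397,260)],.102),("tin",[(30,152),(178,120),(190,190),(45,225)],.05)):
    P=np.array([onz("top",up(p),z) for p in C])
    print(nm,P.mean(0),[np.linalg.norm(P[i]-P[i-1]) for i in range(4)]);d=[P[(i+1)%4]-P[i] for i in range(4)]
    print(P[:,:2],[np.degrees(np.arctan2(q[1],q[0])) for q in d])
for nm,p,z in(("mill",(260,145),.15),("black",(262,262),.105),("green",(269,57),.106)):print(nm,onz("top",up(p),z))
cv2.imwrite("pics/c1.png",cv2.resize(s[150:350,250:450],None,fx=3,fy=3,interpolation=cv2.INTER_CUBIC))
```

```text
pan [ 0.4635 -0.1386  0.102 ] [np.float64(0.1321058532679815), np.float64(0.07950162113937392), np.float64(0.12899622897926122), np.float64(0.08285027878589755)]
[[ 0.5351 -0.1115]
 [ 0.5203 -0.1896]
 [ 0.3932 -0.1676]
 [ 0.4055 -0.0857]] [np.float64(-100.70639923248734), np.float64(170.17570657781565), np.float64(81.45071711683327), np.float64(-11.271987201463944)]
tin [0.4792 0.1195 0.05  ] [np.float64(0.05453031084753941), np.float64(0.10868691198071273), np.float64(0.05211622368566409), np.float64(0.10612712254855795)]
[[0.4951 0.1779]
 [0.5156 0.0712]
 [0.4642 0.0626]
 [0.4418 0.1663]] [np.float64(-79.11926088138468), np.float64(-170.50543068653), np.float64(102.18368801458737), np.float64(12.274641816072071)]
mill [ 0.4775 -0.0009  0.15  ]
black [0.4064 0.0043 0.105 ]
green [ 0.5462 -0.0019  0.106 ]
```

View pics/c1.png

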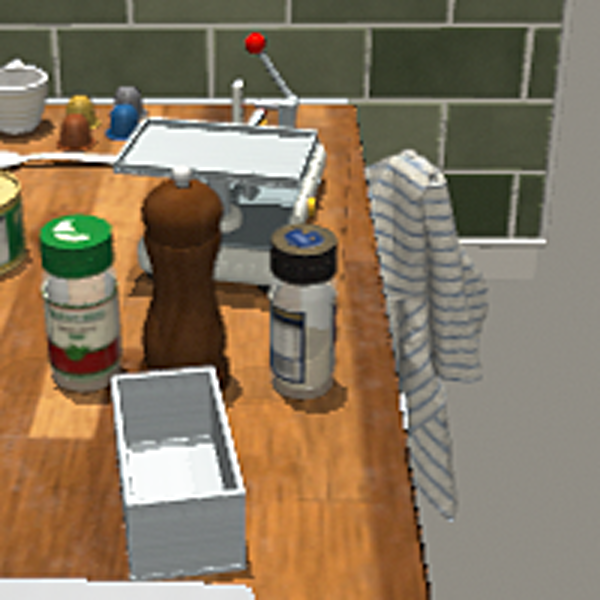

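The side crop shows the tin rim corners at about (113,375), (215,367), (245,490), (130,500). The mill and jars stand just behind the tin, and the knob leans to the back. I'll turn the tool to the scale's yaw (about -10.2°) and compute the moves.

```bash
cat >> h.py <<'E'
def togo(p,yaw=None):
    s=env.observe();R=np.array(s["tool_rot"]);P=np.array(s["position"])
    print("t",round(s["time_s"],2),"P",P,"tool units",R.T@(np.array(p)-P)/.04,"yawY",np.degrees(np.arctan2(R[1,1],R[0,1])))
    if yaw is not None:
        print("roll units",-((yaw-np.degrees(np.arctan2(R[1,1],R[0,1]))+180)%360-180)/5)
E
python3 -m jog '[{"roll":1},{"roll":1},{"roll":1},{"roll":1},{"roll":1},{"roll":1},{"roll":1},{"roll":1},{"roll":1},{"roll":1},{"roll":1},{"roll":1}]' -0.06 30
python3 -m jog '[{"roll":1},{"roll":1},{"roll":1},{"roll":0.55}]'
python3 - <<'E'
from h import *
P=np.array([onz("side",np.array(p)/3+[250-.33,150-.33],.05) for p in [(113,375),(215,367),(245,490),(130,500)]])
print(P,P.mean(0));d=[P[(i+1)%4]-P[i] for i in range(4)];print([(np.linalg.norm(q),np.degrees(np.arctan2(q[1],q[0]))) for q in d])
togo((.42,.1,.25),-10.2);togo((.4405,-.3185,.25))
print(env.observe()["grip_width"],env.observe()["q"])
E
```

```text
[[0.5139 0.0749 0.05  ]
 [0.4553 0.0656 0.05  ]
 [0.4356 0.171  0.05  ]
 [0.4927 0.1801 0.05  ]] [0.4744 0.1229 0.05  ]
[(np.float64(0.059360164163662646), np.float64(-170.96197726050897)), (np.float64(0.10731469172615911), np.float64(100.56308724144554)), (np.float64(0.05778824642188694), np.float64(9.040371266412427)), (np.float64(0.10737039311181192), np.float64(-78.59839525320572))]
t 0.1 P [0.2104 0.5079 0.2308] tool units [-8.7447 -7.4154 -0.4736] yawY 67.49392499331177
roll units 15.538784998662354
t 0.1 P [0.2104 0.5079 0.2308] tool units [-13.223  -16.8849  -0.4628] yawY 67.49392499331177
0.08555753257030527 [ 55.1591  21.838   74.379   -0.0006  83.8573 -12.3348]invalid input
invalid input
```

```bash
python3 -m jog '[{"linear":[0,0,0],"roll":1},{"linear":[0,0,0],"roll":1},{"linear":[0,0,0],"roll":1},{"linear":[0,0,0],"roll":1},{"linear":[0,0,0],"roll":1},{"linear":[0,0,0],"roll":1},{"linear":[0,0,0],"roll":1},{"linear":[0,0,0],"roll":1},{"linear":[0,0,0],"roll":1},{"linear":[0,0,0],"roll":1},{"linear":[0,0,0],"roll":1},{"linear":[0,0,0],"roll":1}]' -0.06 30
python3 -m jog '[{"linear":[0,0,0],"roll":1},{"linear":[0,0,0],"roll":1},{"linear":[0,0,0],"roll":1},{"linear":[0,0,0],"roll":0.55},{"linear":[0,0,0],"roll":0}]'
python3 - <<'E'
from h import *
togo((.42,.1,.25),-10.2);togo((.4405,-.3185,.25))
print(env.observe()["grip_width"],env.observe()["q"])
E
```

```text
time_s: 1.1
position: [0.2104, 0.5079, 0.2309]
tool_rot: [[-0.126, 0.992, -0.001], [0.992, 0.126, -0.001], [-0.001, -0.001, -1.0]]
ft_force: [-0.2, 1.5, -0.1]
grip_width: 0.0402
gripper_force: 0.0
time_s: 1.52
position: [0.2104, 0.508, 0.231]
tool_rot: [[0.18, 0.984, -0.0], [0.984, -0.18, -0.001], [-0.001, -0.0, -1.0]]
ft_force: [-0.9, 0.4, -0.6]
grip_width: 0.0401
gripper_force: 0.0
t 1.52 P [0.2104 0.508  0.231 ] tool units [-9.0926  6.9864 -0.4712] yawY -10.351074040393035
roll units -0.030214808078608258
t 1.52 P [0.2104 0.508  0.231 ] tool units [-19.2927   9.3704  -0.4652] yawY -10.351074040393035
0.040069410749753745 [55.1582 21.8248 74.3613  0.0018 83.8568 65.5091]
```

```bash
python3 -m jog '[{"linear":[-0.76,0.58,-0.04],"roll":0},{"linear":[-0.76,0.58,-0.04],"roll":0},{"linear":[-0.76,0.58,-0.04],"roll":0},{"linear":[-0.76,0.58,-0.04],"roll":0},{"linear":[-0.76,0.58,-0.04],"roll":0},{"linear":[-0.76,0.58,-0.04],"roll":0},{"linear":[-0.76,0.58,-0.04],"roll":0},{"linear":[-0.76,0.58,-0.04],"roll":0},{"linear":[-0.76,0.58,-0.04],"roll":0},{"linear":[-0.76,0.58,-0.04],"roll":0},{"linear":[-0.76,0.58,-0.04],"roll":0},{"linear":[-0.76,0.58,-0.04],"roll":0}]' >/dev/null
python3 -m jog '[{"linear":[-0.9,0.2,0],"roll":0},{"linear":[-0.9,0.2,0],"roll":0},{"linear":[-0.9,0.2,0],"roll":0},{"linear":[-0.9,0.2,0],"roll":0},{"linear":[-0.9,0.2,0],"roll":0},{"linear":[-0.9,0.2,0],"roll":0},{"linear":[-0.9,0.2,0],"roll":0},{"linear":[-0.9,0.2,0],"roll":0},{"linear":[-0.9,0.2,0],"roll":0},{"linear":[-0.9,0.2,0],"roll":0},{"linear":[-0.9,0.2,0],"roll":0},{"linear":[0,0,0],"roll":0}]' >/dev/null
python3 - <<'E'
from h import *
togo((.4405,-.3185,.13),-10.2);togo((.4405,-.3185,.098))
print(env.observe()["ft_force"],env.observe()["q"])
E
```

```text
t 3.52 P [ 0.4352 -0.3113  0.2494] tool units [-0.1499  0.1647  2.9857] yawY -10.406855813454612
roll units -0.04137116269092189
t 3.52 P [ 0.4352 -0.3113  0.2494] tool units [-0.1491  0.1652  3.7857] yawY -10.406855813454612
[-1.2561  0.7115 -0.4846] [-48.2294  19.5818  74.7517  -0.0673  85.6551 -37.8175]
```

```bash
python3 -m jog '[{"linear":[-0.15,0.17,0],"roll":0},{"linear":[0,0,0.85],"roll":0},{"linear":[0,0,0.85],"roll":0},{"linear":[0,0,0.8],"roll":0},{"linear":[0,0,0],"roll":0},{"linear":[0,0,0],"roll":0}]' | tail -4
python3 - <<'E'
from h import *
togo((.4405,-.3185,.099),-10.2)
a=optics.get_image("side")[100:240,260:420,::-1];b=optics.get_image("top")[130:270,330:490,::-1]
cv2.imwrite("pics/k1.png",np.hstack([cv2.resize(x,None,fx=2.5,fy=2.5,interpolation=2) for x in(a,b)]))
E
```

```text
tool_rot: [[0.176, 0.984, -0.002], [0.984, -0.176, 0.002], [0.002, -0.002, -1.0]]
ft_force: [0.6, -0.7, 1.2]
grip_width: 0.0402
gripper_force: 0.0
t 4.02 P [ 0.4414 -0.3121  0.1504] tool units [-0.1634  0.0086  1.2848] yawY -10.164075373350304
roll units 0.0071849253299376414
```

View pics/k1.png

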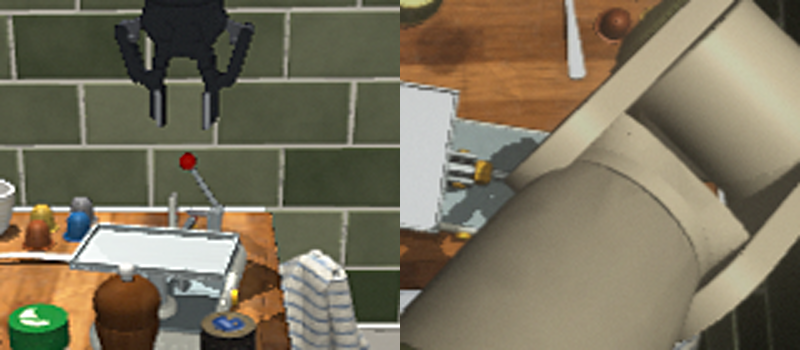

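The fingers straddle the knob: in the side crop it is at (188,160), between fingers at 158 and 210. Next I'll go down and swing the lever.

```bash
python3 -m jog '[{"linear":[-0.16,0,0.4],"roll":0},{"linear":[0,0,0.5],"roll":0},{"linear":[0,0,0.4],"roll":0},{"linear":[0,0,0],"roll":0},{"linear":[0,0,0],"roll":0},{"linear":[0,0,0],"roll":0}]'
python3 -m jog '[{"linear":[0,-0.16,0],"roll":0},{"linear":[0,-0.16,0],"roll":0},{"linear":[0,-0.16,0],"roll":0},{"linear":[0,-0.16,0],"roll":0},{"linear":[0,-0.16,0],"roll":0},{"linear":[0,-0.16,0],"roll":0},{"linear":[0,-0.16,0],"roll":0},{"linear":[0,-0.16,0],"roll":0},{"linear":[0,-0.16,0],"roll":0},{"linear":[0,-0.16,0],"roll":0},{"linear":[0,-0.12,0],"roll":0},{"linear":[0,0,0],"roll":0}]'
python3 - <<'E'
from h import *
a=optics.get_image("side")[100:240,260:420,::-1]
cv2.imwrite("pics/k2.png",cv2.resize(a,None,fx=4,fy=4,interpolation=2))
E
```

```text
time_s: 4.62
position: [0.4409, -0.3199, 0.1006]
tool_rot: [[0.178, 0.984, 0.002], [0.984, -0.178, -0.003], [-0.002, 0.003, -1.0]]
ft_force: [0.1, 0.2, -0.1]
grip_width: 0.0398
gripper_force: 0.0
time_s: 5.62
position: [0.3715, -0.3066, 0.0984]
tool_rot: [[0.178, 0.984, -0.001], [0.984, -0.178, 0.001], [0.0, -0.001, -1.0]]
ft_force: [0.3, 0.7, -0.1]
grip_width: 0.0402
gripper_force: 0.0
```

View pics/k2.png

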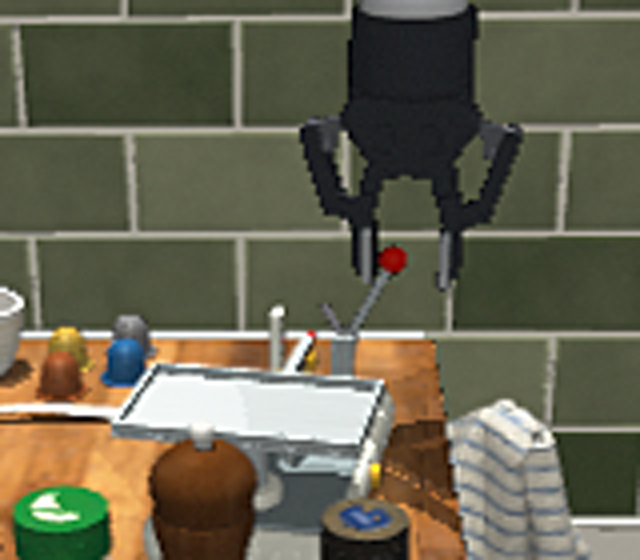

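The lever now leans to the front (knob at (392,260) in the crop). I'll nudge it a touch more to the stop and wait for the beam to settle.

```bash
python3 -m jog '[{"linear":[0,-0.06,0],"roll":0},{"linear":[0,-0.06,0],"roll":0},{"linear":[0,0,0],"roll":0},{"linear":[0,0,0],"roll":0},{"linear":[0,0,0],"roll":0},{"linear":[0,0,0],"roll":0},{"linear":[0,0,0],"roll":0},{"linear":[0,0,0],"roll":0},{"linear":[0,0,0],"roll":0},{"linear":[0,0,0],"roll":0},{"linear":[0,0,0],"roll":0},{"linear":[0,0,0],"roll":0}]' | grep -E "pos|ft"
for i in 1 2 3 4 5; do python3 -m jog '[{"linear":[0,0,0],"roll":0},{"linear":[0,0,0],"roll":0},{"linear":[0,0,0],"roll":0},{"linear":[0,0,0],"roll":0},{"linear":[0,0,0],"roll":0},{"linear":[0,0,0],"roll":0},{"linear":[0,0,0],"roll":0},{"linear":[0,0,0],"roll":0},{"linear":[0,0,0],"roll":0},{"linear":[0,0,0],"roll":0},{"linear":[0,0,0],"roll":0},{"linear":[0,0,0],"roll":0}]' | grep -E "time|ft"; done
python3 - <<'E'
from h import *
a=optics.get_image("side")[100:240,260:420,::-1]
cv2.imwrite("pics/k3.png",cv2.resize(a,None,fx=4,fy=4,interpolation=2))
togo((.4405,-.3185,.099),-10.2)
E
```

```text
position: [0.3677, -0.3061, 0.0985]
ft_force: [0.5, 0.1, -0.3]
time_s: 7.67
ft_force: [-0.2, -0.2, -0.2]
time_s: 8.67
ft_force: [1.0, 0.5, -1.0]
time_s: 9.67
ft_force: [-0.4, 0.7, -0.2]
time_s: 10.67
ft_force: [0.9, -0.4, 0.6]
time_s: 11.67
ft_force: [0.1, 0.2, -0.9]
t 11.72 P [ 0.3677 -0.3061  0.0985] tool units [ 0.0185  1.847  -0.0122] yawY -10.255804410794767
roll units -0.011160882158952746
```

View pics/k3.png

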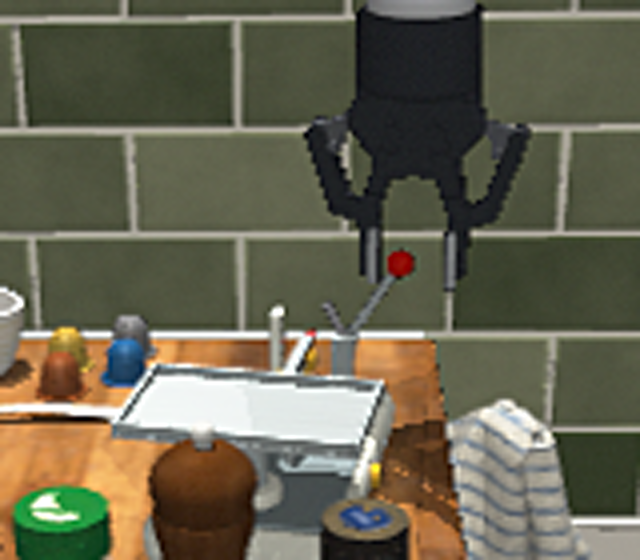

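The knob moved on to (400,263). By geometry about 5 mm is left, so I'll push to the stop, wait a second, then bring the lever back.

```bash
python3 -m jog '[{"linear":[0,-0.07,0],"roll":0},{"linear":[0,-0.07,0],"roll":0},{"linear":[0,0,0],"roll":0},{"linear":[0,0,0],"roll":0},{"linear":[0,0,0],"roll":0},{"linear":[0,0,0],"roll":0},{"linear":[0,0,0],"roll":0},{"linear":[0,0,0],"roll":0},{"linear":[0,0,0],"roll":0},{"linear":[0,0,0],"roll":0},{"linear":[0,0,0],"roll":0},{"linear":[0,0,0],"roll":0}]' | grep -E "pos|ft"
python3 -m jog '[{"linear":[0,0,0],"roll":0},{"linear":[0,0,0],"roll":0},{"linear":[0,0,0],"roll":0},{"linear":[0,0,0],"roll":0},{"linear":[0,0,0],"roll":0},{"linear":[0,0,0],"roll":0},{"linear":[0,0,0],"roll":0},{"linear":[0,0,0],"roll":0},{"linear":[0,0,0],"roll":0},{"linear":[0,0,0],"roll":0},{"linear":[0,0,0],"roll":0},{"linear":[0,0,0],"roll":0}]' | grep -E "pos|ft"
python3 -m jog '[{"linear":[0,0.18,0],"roll":0},{"linear":[0,0.18,0],"roll":0},{"linear":[0,0.18,0],"roll":0},{"linear":[0,0.18,0],"roll":0},{"linear":[0,0.18,0],"roll":0},{"linear":[0,0.18,0],"roll":0},{"linear":[0,0.18,0],"roll":0},{"linear":[0,0.18,0],"roll":0},{"linear":[0,0.18,0],"roll":0},{"linear":[0,0.18,0],"roll":0},{"linear":[0,0.18,0],"roll":0},{"linear":[0,0,0],"roll":0}]' | grep -E "pos|ft"
python3 -m jog '[{"linear":[0,0.06,0],"roll":0},{"linear":[0,0.06,0],"roll":0},{"linear":[0,0.06,0],"roll":0},{"linear":[0,0.06,0],"roll":0},{"linear":[0,0,0],"roll":0},{"linear":[0,0,0],"roll":0}]' | grep -E "pos|ft"
python3 - <<'E'
from h import *
a=optics.get_image("side")[100:240,260:420,::-1]
cv2.imwrite("pics/k4.png",cv2.resize(a,None,fx=4,fy=4,interpolation=2))
E
```

```text
position: [0.3631, -0.3057, 0.0991]
ft_force: [5.5, -0.7, 2.0]
position: [0.3631, -0.3057, 0.0991]
ft_force: [6.1, -0.5, 1.9]
position: [0.4413, -0.3194, 0.0984]
ft_force: [-0.5, 0.2, 0.2]
position: [0.4486, -0.3206, 0.0983]
ft_force: [-6.3, 0.1, 0.6]
```

View pics/k4.png

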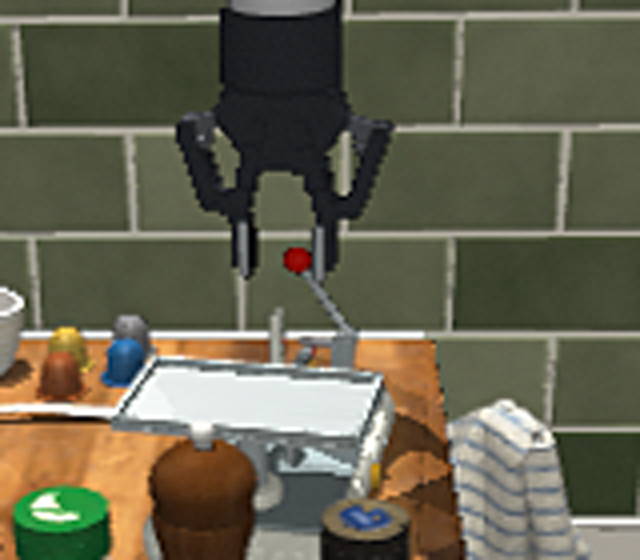

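Both stops were felt (about 6 N each way). The lever leans to the back again (knob at (298,260)), and the pan is up and the beam tip down, so it's locked. Now I'll back off, go up and head over to the tin.

```bash
python3 -m jog '[{"linear":[0,-0.12,0],"roll":0},{"linear":[0,-0.12,0],"roll":0},{"linear":[0,0,-0.5],"roll":0},{"linear":[0,0,-0.9],"roll":0},{"linear":[0,0,-0.9],"roll":0},{"linear":[0,0,-0.9],"roll":0},{"linear":[0,0,-0.7],"roll":0},{"linear":[0,0,0],"roll":-1},{"linear":[0,0,0],"roll":-1},{"linear":[0,0,0],"roll":-1},{"linear":[0,0,0],"roll":-1},{"linear":[0,0,0],"roll":-0.15}]' | tail -6
python3 - <<'E'
from h import *
togo((.4768,.1212,.25),10.7)
E
```

```text
time_s: 16.27
position: [0.44, -0.3192, 0.2547]
tool_rot: [[-0.185, 0.983, 0.001], [0.983, 0.185, -0.0], [-0.001, 0.001, -1.0]]
ft_force: [0.1, -0.1, 0.1]
grip_width: 0.0402
gripper_force: 0.0
t 16.27 P [ 0.44   -0.3192  0.2547] tool units [10.6483  2.9445  0.1139] yawY 10.680725663466678
roll units -0.0038548673066657103
```

```bash
python3 -m jog '[{"linear":[0.5,0.1,0],"roll":0},{"linear":[0.95,0.27,0],"roll":0},{"linear":[0.95,0.27,0],"roll":0},{"linear":[0.95,0.27,0],"roll":0},{"linear":[0.95,0.27,0],"roll":0},{"linear":[0.95,0.27,0],"roll":0},{"linear":[0.95,0.27,0],"roll":0},{"linear":[0.95,0.27,0],"roll":0},{"linear":[0.95,0.27,0],"roll":0},{"linear":[0.95,0.27,0],"roll":0},{"linear":[0.95,0.27,0],"roll":0},{"linear":[0.6,0.14,0],"roll":0}]' 1 30 >/dev/null
python3 -m jog '[{"linear":[0,0,0.9],"roll":0},{"linear":[0,0,0.9],"roll":0},{"linear":[0,0,0.9],"roll":0},{"linear":[0,0,0],"roll":0},{"linear":[0,0,0],"roll":0},{"linear":[0,0,0],"roll":0}]' | tail -6
python3 - <<'E'
from h import *
togo((.4768,.1212,.012),10.7)
a=optics.get_image("side")[180:355,250:370,::-1]
cv2.imwrite("pics/g1.png",cv2.resize(a,None,fx=3.3,fy=3.3,interpolation=2))
E
```

```text
time_s: 17.77
position: [0.4796, 0.119, 0.1485]
tool_rot: [[-0.181, 0.983, 0.003], [0.983, 0.181, 0.0], [-0.0, 0.003, -1.0]]
ft_force: [0.7, 0.4, 0.3]
grip_width: 0.0856
gripper_force: 0.0
t 17.77 P [0.4796 0.119  0.1485] tool units [ 0.0672 -0.0695  3.4122] yawY 10.429657576229943
roll units -0.0540684847540092
```

View pics/g1.png

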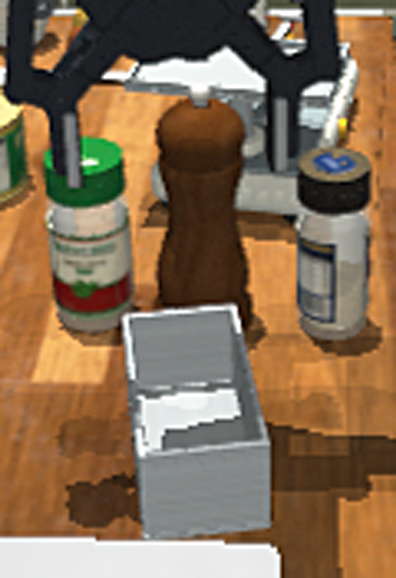

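The open fingers (72 and 281 in the crop) straddle the tin's centre line, and nothing else is in the way below. Next is the descent and grasp.

```bash
python3 -m jog '[{"linear":[0.05,-0.05,0.8],"roll":-0.05},{"linear":[0,0,0.7],"roll":0},{"linear":[0,0,0.5],"roll":0},{"linear":[0,0,0.5],"roll":0},{"linear":[0,0,0.5],"roll":0},{"linear":[0,0,0.4],"roll":0},{"linear":[0,0,0],"roll":0},{"linear":[0,0,0],"roll":0},{"linear":[0,0,0],"roll":0}]' | tail -6
python3 -m jog '[{"linear":[0,0,0],"roll":0},{"linear":[0,0,0],"roll":0},{"linear":[0,0,0],"roll":0},{"linear":[0,0,0],"roll":0},{"linear":[0,0,0],"roll":0},{"linear":[0,0,0],"roll":0},{"linear":[0,0,0],"roll":0},{"linear":[0,0,0],"roll":0},{"linear":[0,0,0],"roll":0},{"linear":[0,0,0],"roll":0}]' -1 30
```

```text
time_s: 18.57
position: [0.4775, 0.1207, 0.0123]
tool_rot: [[-0.186, 0.983, 0.003], [0.983, 0.186, 0.0], [-0.001, 0.003, -1.0]]
ft_force: [-0.6, -0.4, 1.3]
grip_width: 0.0851
gripper_force: 0.0
time_s: 19.4
position: [0.4767, 0.1207, 0.0117]
tool_rot: [[-0.186, 0.982, 0.002], [0.982, 0.186, -0.0], [-0.0, 0.002, -1.0]]
ft_force: [-1.5, -0.4, 6.1]
grip_width: 0.0597
gripper_force: 32.3
```

```bash
python3 -m jog '[{"linear":[0,0,-0.3],"roll":0},{"linear":[0,0,-0.6],"roll":0},{"linear":[0,0,-0.8],"roll":0},{"linear":[0,0,-0.8],"roll":0},{"linear":[0,0,-0.8],"roll":0},{"linear":[0,0,-0.8],"roll":0},{"linear":[0,0,-0.8],"roll":0},{"linear":[0,0,-0.7],"roll":0},{"linear":[0,0,-0.4],"roll":0},{"linear":[0,0,0],"roll":0},{"linear":[0,0,0],"roll":0},{"linear":[0,0,0],"roll":0}]'
python3 - <<'E'
from h import *
togo((.4635,-.1386,.25),79.8)
b=optics.get_image("side")[:,:,::-1];cv2.imwrite("pics/g2.png",b[100:340,200:440])
E
```

```text
time_s: 20.4
position: [0.4755, 0.1207, 0.2493]
tool_rot: [[-0.186, 0.982, -0.002], [0.982, 0.186, -0.0], [0.0, -0.002, -1.0]]
ft_force: [0.6, 0.3, -2.5]
grip_width: 0.0595
gripper_force: 33.4
t 20.4 P [0.4755 0.1207 0.2493] tool units [-6.3135 -1.5032 -0.0168] yawY 10.742966374016252
roll units -13.811406725196752
```

View pics/g2.png

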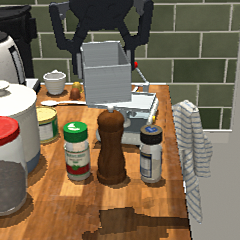

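The tin is held level at height (top at about (108,60) in the crop). I've used all ten views, so from here I'll measure numerically. Now carrying it across and turning it.

```bash
python3 -m jog '[{"linear":[-0.3,-0.05,0],"roll":0},{"linear":[-0.6,-0.15,0],"roll":0},{"linear":[-0.7,-0.17,0],"roll":0},{"linear":[-0.7,-0.17,0],"roll":0},{"linear":[-0.7,-0.17,0],"roll":0},{"linear":[-0.7,-0.17,0],"roll":0},{"linear":[-0.7,-0.17,0],"roll":0},{"linear":[-0.7,-0.17,0],"roll":0},{"linear":[-0.6,-0.15,0],"roll":0},{"linear":[-0.4,-0.1,0],"roll":0},{"linear":[-0.2,-0.03,0],"roll":0},{"linear":[0,0,0],"roll":0}]' >/dev/null
python3 -m jog '[{"linear":[0,0,0],"roll":-0.5},{"linear":[0,0,0],"roll":-0.8},{"linear":[0,0,0],"roll":-0.8},{"linear":[0,0,0],"roll":-0.8},{"linear":[0,0,0],"roll":-0.8},{"linear":[0,0,0],"roll":-0.8},{"linear":[0,0,0],"roll":-0.8},{"linear":[0,0,0],"roll":-0.8},{"linear":[0,0,0],"roll":-0.8},{"linear":[0,0,0],"roll":-0.8},{"linear":[0,0,0],"roll":-0.8},{"linear":[0,0,0],"roll":-0.8}]' >/dev/null
python3 -m jog '[{"linear":[0,0,0],"roll":-0.8},{"linear":[0,0,0],"roll":-0.8},{"linear":[0,0,0],"roll":-0.8},{"linear":[0,0,0],"roll":-0.8},{"linear":[0,0,0],"roll":-0.8},{"linear":[0,0,0],"roll":-0.5},{"linear":[0,0,0],"roll":0},{"linear":[0,0,0],"roll":0}]' | tail -6
python3 - <<'E'
from h import *
togo((.4635,-.1386,.25),79.8);togo((.4635,-.1386,.165));print(env.observe()["q"])
E
```

```text
time_s: 23.12
position: [0.4642, -0.137, 0.2502]
tool_rot: [[-0.984, 0.178, -0.001], [0.178, 0.984, 0.001], [0.001, 0.0, -1.0]]
ft_force: [-0.2, -0.1, -1.0]
grip_width: 0.0597
gripper_force: 33.3
t 23.12 P [ 0.4642 -0.137   0.2502] tool units [ 0.0102 -0.0419  0.0058] yawY 79.72244994472564
roll units -0.015510011054868756
t 23.12 P [ 0.4642 -0.137   0.2502] tool units [ 0.0088 -0.0429  2.1308] yawY 79.72244994472564
[ -30.5027   14.3476   82.2654    0.0129   83.4299 -110.2267]
```

```bash
cat >> h.py <<'E'
def proj(n,X):
    c=optics.calibration(n);f=200/np.tan(np.radians(c["fov_y"]/2));T=np.array(c["T"])
    x=T[:3,:3].T@(np.array(X)-T[:3,3]);return np.array([c["cx"]+f*x[0]/x[2],c["cy"]+f*x[1]/x[2]])
E
cat > m.py <<'E'
from h import *
im=cv2.cvtColor(optics.get_image("side"),cv2.COLOR_RGB2BGR);h=cv2.cvtColor(im,cv2.COLOR_BGR2HSV)
s=env.observe();P=np.array(s["position"]);R=np.array(s["tool_rot"])
ex={(i,k):P+R@np.array([i*.055,.03,0])+[0,0,k] for i in(-1,1) for k in(-.012,.038)}
for a in ex: print(a,proj("side",ex[a]))
b0=proj("side",ex[(-1,-.012)]);b1=proj("side",ex[(1,-.012)]);t=proj("side",ex[(1,.038)])
u0,u1=sorted((b0[0],b1[0]));v=int((b0[1]+t[1])/2)
for vv in (v-4,v,v+4,v+8):
    r=slice(int(u0)-12,int(u1)+13);print(vv,int(u0)-12,"V",h[vv,r,2].tolist()); 
print("S",h[v,r,1].tolist())
uc=int((u0+u1)/2)
for uu in(uc-20,uc+20): print(uu,"V from",int(t[1])-10,h[int(t[1])-10:int(b0[1])+15,uu,2].tolist())
E
python3 m.py
```

```text
(-1, -0.012) [289.1049 138.0583]
(-1, 0.038) [287.7913 112.8028]
(1, -0.012) [344.1465 140.5407]
(1, 0.038) [344.3166 114.5287]
122 277 V [68, 68, 69, 69, 69, 68, 66, 66, 66, 70, 70, 67, 63, 73, 92, 99, 138, 135, 133, 134, 134, 135, 134, 133, 133, 133, 134, 133, 135, 133, 134, 136, 137, 133, 106, 23, 33, 33, 34, 35, 32, 23, 66, 128, 108, 94, 142, 138, 136, 136, 136, 138, 135, 136, 138, 140, 139, 140, 140, 140, 140, 139, 140, 140, 140, 139, 137, 135, 124, 130, 81, 96, 103, 105, 96, 74, 76, 77, 81, 77]
126 277 V [62, 64, 65, 64, 66, 67, 64, 65, 65, 66, 66, 66, 64, 78, 118, 133, 136, 129, 130, 129, 128, 130, 128, 129, 130, 130, 130, 130, 131, 131, 131, 134, 135, 131, 107, 22, 30, 28, 31, 28, 31, 23, 65, 128, 112, 104, 138, 135, 134, 134, 133, 134, 134, 133, 134, 138, 138, 138, 137, 138, 137, 136, 134, 136, 137, 136, 138, 126, 108, 133, 82, 96, 105, 108, 95, 76, 76, 75, 78, 77]
130 277 V [57, 60, 56, 59, 59, 61, 58, 59, 60, 60, 58, 60, 59, 54, 90, 151, 132, 127, 129, 128, 130, 129, 130, 131, 130, 131, 131, 131, 130, 131, 131, 133, 134, 131, 112, 98, 103, 105, 105, 106, 98, 76, 90, 121, 1
[... 659 characters left out ...]
 10, 10, 10, 12, 10, 12, 11, 13, 12, 5, 46, 34, 46, 58, 55, 41, 55, 4, 6, 9, 10, 11, 9, 11, 10, 10, 11, 11, 10, 10, 11, 9, 11, 11, 9, 9, 9, 8, 13, 11, 8, 11, 8, 9, 6, 12, 13, 10, 17, 5, 77, 74, 65, 62, 70]
296 V from 104 [142, 147, 65, 59, 146, 255, 92, 73, 108, 244, 134, 125, 129, 131, 129, 127, 128, 133, 134, 130, 127, 131, 129, 131, 132, 130, 128, 129, 132, 136, 132, 129, 138, 164, 135, 57, 100, 98, 100, 100, 99, 99, 97, 95, 97, 96, 95, 93, 95]
336 V from 104 [179, 120, 77, 86, 167, 119, 131, 130, 131, 130, 159, 154, 134, 134, 134, 137, 133, 136, 140, 140, 140, 135, 138, 139, 139, 137, 135, 137, 137, 135, 141, 138, 135, 139, 140, 130, 144, 90, 94, 99, 99, 98, 100, 100, 99, 97, 98, 97, 98]
```

Run:
```python
from h import *
P=np.array([onz("side",np.array(p)/3+[250-.33,150-.33],.102) for p in [(147,118),(323,130),(302,178),(113,163)]])
print(P,P.mean(0)); d=[P[(i+1)%4]-P[i] for i in range(4)];print([(np.linalg.norm(q),np.degrees(np.arctan2(q[1],q[0]))) for q in d])
# knob-based: tactile/side/top
s=cv2.imread("pics/side0.png");h=cv2.cvtColor(s,cv2.COLOR_BGR2HSV)
# pan far/near edge ends, rows near pan in original picture
for v in(192,196,200,204,208): print(v,h[v,280:366,2].tolist())
```

```text
[[ 0.5162 -0.1796  0.102 ]
 [ 0.3854 -0.1579  0.102 ]
 [ 0.4023 -0.0785  0.102 ]
 [ 0.5324 -0.1008  0.102 ]] [ 0.4591 -0.1292  0.102 ]
[(np.float64(0.13256348878875998), np.float64(170.5805547247869)), (np.float64(0.0811614469253622), np.float64(77.94451858048346)), (np.float64(0.1319212604957956), np.float64(-9.747686388236295)), (np.float64(0.08037915890716403), np.float64(-101.62140410780171))]
192 [167, 226, 150, 180, 181, 171, 119, 86, 88, 91, 96, 90, 84, 81, 77, 147, 218, 89, 93, 204, 255, 255, 253, 255, 251, 198, 132, 136, 124, 122, 111, 126, 146, 147, 143, 131, 129, 113, 110, 100, 102, 98, 97, 91, 88, 93, 95, 90, 83, 90, 96, 100, 104, 124, 141, 177, 212, 246, 255, 233, 248, 247, 213, 197, 188, 156, 147, 135, 130, 184, 184, 182, 181, 180, 178, 181, 180, 182, 184, 179, 176, 166, 164, 165, 161, 160]
196 [107, 179, 186, 191, 181, 168, 116, 88, 128, 157, 151, 145, 188, 234, 112, 124, 240, 248, 241, 240, 239, 239, 240, 240, 239, 237, 237, 238, 238, 237, 237, 238, 238, 237, 238, 238, 238, 237, 237, 237, 237, 238, 237, 237, 236, 237, 237, 237, 238, 238, 238, 240, 239, 240, 241, 241, 
[... 731 characters left out ...]
8, 238, 237, 239, 240, 240, 238, 237, 237, 237, 237, 237, 237, 236, 236, 237, 237, 236, 236, 237, 237, 237, 236, 237, 236, 235, 235, 234, 235, 233, 233, 234, 233, 233, 230, 230, 230, 231, 231, 233, 245, 234, 82, 217, 255, 251, 153, 145, 143, 187, 184, 176, 164, 154, 162, 162]
208 [190, 193, 191, 198, 215, 224, 223, 224, 235, 248, 240, 197, 193, 195, 173, 170, 149, 152, 154, 139, 115, 113, 116, 119, 132, 156, 143, 124, 165, 180, 189, 170, 151, 110, 103, 131, 111, 115, 112, 103, 105, 104, 100, 100, 101, 99, 99, 93, 86, 89, 89, 89, 84, 88, 100, 127, 152, 175, 214, 246, 255, 255, 255, 251, 251, 252, 250, 239, 248, 251, 80, 99, 198, 255, 245, 184, 126, 150, 199, 188, 183, 182, 177, 167, 171, 164]
```

Run:
```python
from h import *
s=cv2.imread("pics/side0.png");V=cv2.cvtColor(s,cv2.COLOR_BGR2HSV)[...,2]
for c in(330,336,342,346): print(c,"from184",V[184:218,c].tolist())
# predicted rows at those columns for pan rim edges given centre candidates
yaw=np.radians(-10.1);ex=np.array([np.cos(yaw),np.sin(yaw),0]);ey=np.array([-np.sin(yaw),np.cos(yaw),0])
for cy in(-.1386,-.1335,-.129):
    C=np.array([.462,cy,.102]);out=[]
    for e in(-.041,-.038,.038,.041):
        a=proj("side",C-ex*.066+ey*e);b=proj("side",C+ex*.066+ey*e)
        out.append([round(float(a[1]+(b[1]-a[1])*(c-a[0])/(b[0]-a[0])),1) for c in(330,336,342,346)])
    print(cy,out)
```

```text
330 from184 [129, 121, 116, 114, 91, 123, 131, 203, 96, 105, 195, 243, 238, 236, 236, 237, 236, 236, 237, 234, 237, 235, 241, 255, 89, 100, 104, 103, 68, 96, 106, 166, 194, 186]
336 from184 [252, 90, 204, 255, 253, 222, 30, 140, 212, 90, 112, 250, 240, 235, 237, 235, 236, 234, 236, 234, 235, 235, 238, 241, 152, 99, 102, 118, 174, 132, 157, 217, 177, 179]
342 from184 [217, 144, 104, 150, 146, 142, 139, 150, 213, 95, 125, 239, 242, 236, 235, 235, 235, 235, 233, 233, 233, 237, 235, 241, 255, 86, 99, 103, 140, 213, 204, 204, 173, 176]
346 from184 [255, 140, 106, 113, 113, 114, 111, 114, 147, 138, 95, 104, 251, 240, 232, 237, 235, 236, 233, 235, 230, 235, 236, 240, 250, 122, 102, 100, 116, 209, 207, 205, 203, 174]
-0.1386 [[189.4, 189.9, 190.3, 190.6], [190.0, 190.4, 190.9, 191.1], [205.0, 205.5, 206.0, 206.3], [205.7, 206.1, 206.6, 207.0]]
-0.1335 [[190.4, 190.8, 191.2, 191.5], [190.9, 191.3, 191.8, 192.1], [206.1, 206.6, 207.1, 207.4], [206.7, 207.2, 207.7, 208.1]]
-0.129 [[191.2, 191.6, 192.0, 192.3], [191.7, 192.2, 192.6, 192.9], [207.1, 207.6, 208.0, 208.4], [207.7, 208.2, 208.7, 209.0]]
```

```bash
python3 -m jog '[{"linear":[0.05,0.12,0.2],"roll":-0.02},{"linear":[0,0,0.4],"roll":0},{"linear":[0,0,0.5],"roll":0},{"linear":[0,0,0.5],"roll":0},{"linear":[0,0,0.3],"roll":0},{"linear":[0,0,0.2],"roll":0},{"linear":[0,0,0],"roll":0},{"linear":[0,0,0],"roll":0},{"linear":[0,0,0],"roll":0},{"linear":[0,0,0],"roll":0}]' |tail -6
python3 - <<'E'
from h import *
togo((.463,-.132,.129),79.8)
s=env.observe();P=np.array(s["position"]);R=np.array(s["tool_rot"])
V=cv2.cvtColor(optics.get_image("side"),cv2.COLOR_RGB2HSV)[...,2]
a=proj("side",P+R@np.array([-.055,.03,0])+[0,0,-.012]);b=proj("side",P+R@np.array([.055,.03,0])+[0,0,-.012]);print(a,b)
r=int((a[1]+b[1])/2)-6;print("row",r,"from",int(a[0])-10,V[r,int(a[0])-10:int(b[0])+14].tolist())
for c in(300,330,342): print(c,"from",int(a[1])-8,V[int(a[1])-8:216,c].tolist())
E
```

```text
time_s: 24.0
position: [0.4634, -0.1331, 0.1673]
tool_rot: [[-0.984, 0.176, 0.001], [0.176, 0.984, -0.001], [-0.002, -0.001, -1.0]]
ft_force: [0.4, -0.3, -1.2]
grip_width: 0.0597
gripper_force: 33.3
t 24.0 P [ 0.4634 -0.1331  0.1673] tool units [0.0172 0.025  0.9574] yawY 79.83955202769144
roll units 0.007910405538291343
[291.2967 177.9099] [344.3271 181.5782]
row 173 from 281 [84, 81, 82, 83, 82, 80, 78, 78, 79, 79, 82, 79, 105, 149, 120, 138, 139, 137, 137, 136, 135, 136, 136, 136, 134, 133, 134, 134, 133, 133, 132, 132, 126, 120, 120, 119, 120, 122, 122, 120, 120, 125, 134, 133, 134, 134, 134, 134, 135, 133, 135, 135, 136, 136, 138, 139, 140, 139, 139, 140, 140, 140, 140, 135, 130, 137, 91, 105, 110, 109, 86, 87, 88, 87, 87, 88, 88]
300 from 169 [133, 132, 130, 130, 136, 135, 132, 137, 148, 133, 73, 80, 69, 116, 255, 188, 222, 240, 243, 245, 233, 104, 123, 253, 243, 240, 236, 233, 233, 211, 218, 220, 68, 82, 88, 113, 125, 121, 112, 140, 225, 206, 208, 199, 150, 88, 102]
330 from 169 [138, 137, 135, 135, 133, 133, 140, 136, 135, 141, 148, 126, 123, 94, 124, 137, 128, 123, 120, 97, 135, 133, 122, 116, 123, 112, 115, 116, 98, 92, 93, 92, 94, 95, 92, 95, 89, 93, 113, 119, 124, 117, 94, 71, 70, 89, 175]
342 from 169 [139, 142, 141, 138, 140, 139, 138, 143, 139, 139, 143, 148, 132, 104, 255, 215, 205, 99, 158, 156, 151, 147, 159, 227, 96, 130, 242, 97, 109, 113, 113, 114, 115, 112, 113, 112, 115, 114, 115, 139, 115, 122, 111, 152, 191, 185, 187]
```

```bash
python3 -m jog '[{"linear":[0.01,0.03,0.2],"roll":0},{"linear":[0,0,0.25],"roll":0},{"linear":[0,0,0.25],"roll":0},{"linear":[0,0,0.15],"roll":0},{"linear":[0,0,0.1],"roll":0},{"linear":[0,0,0],"roll":0},{"linear":[0,0,0],"roll":0},{"linear":[0,0,0],"roll":0},{"linear":[0,0,0],"roll":0},{"linear":[0,0,0],"roll":0},{"linear":[0,0,0],"roll":0}]' |tail -6
python3 - <<'E'
from h import *
togo((.463,-.132,.129),79.8)
s=env.observe();P=np.array(s["position"]);R=np.array(s["tool_rot"])
V=cv2.cvtColor(optics.get_image("side"),cv2.COLOR_RGB2HSV)[...,2]
a=proj("side",P+R@np.array([-.055,.03,0])+[0,0,-.012]);b=proj("side",P+R@np.array([.055,.03,0])+[0,0,-.012]);print(a,b)
r=int((a[1]+b[1])/2)-4;print("row",r,"from",int(a[0])-10,V[r,int(a[0])-10:int(b[0])+14].tolist())
for c in(296,330,342): print(c,"from",int(a[1])-8,V[int(a[1])-8:216,c].tolist())
for c in (292,350): print(c,V[180:216,c].tolist())
E
```

```text
time_s: 24.97
position: [0.463, -0.1318, 0.1288]
tool_rot: [[-0.984, 0.176, 0.0], [0.176, 0.984, -0.0], [-0.0, -0.0, -1.0]]
ft_force: [0.5, -0.2, -1.4]
grip_width: 0.0594
gripper_force: 33.4
t 24.97 P [ 0.463  -0.1318  0.1288] tool units [-0.0015 -0.0059 -0.006 ] yawY 79.84305444573724
roll units 0.008610889147450961
[292.3399 195.3413] [344.4392 199.4022]
row 193 from 282 [204, 205, 194, 129, 136, 86, 92, 97, 97, 96, 89, 79, 106, 143, 121, 137, 135, 134, 134, 135, 135, 135, 134, 132, 135, 134, 134, 134, 135, 136, 136, 135, 136, 137, 136, 136, 138, 140, 139, 139, 140, 140, 139, 140, 141, 141, 142, 142, 142, 141, 141, 140, 140, 138, 138, 140, 141, 141, 139, 140, 140, 139, 133, 129, 135, 93, 104, 127, 191, 236, 235, 224, 223, 248, 176, 181]
296 from 187 [137, 145, 182, 117, 120, 118, 121, 140, 107, 185, 255, 246, 242, 236, 214, 219, 221, 231, 115, 132, 148, 196, 248, 243, 242, 240, 239, 236, 230]
330 from 187 [138, 139, 135, 135, 135, 134, 142, 138, 137, 141, 133, 140, 101, 90, 95, 93, 93, 93, 90, 94, 114, 117, 124, 112, 96, 71, 72, 90, 176]
342 from 187 [141, 143, 141, 139, 139, 139, 140, 145, 141, 141, 144, 136, 145, 99, 91, 92, 91, 91, 93, 90, 94, 124, 114, 121, 112, 154, 193, 185, 187]
292 [172, 161, 129, 106, 119, 186, 170, 156, 130, 110, 106, 91, 89, 89, 80, 92, 201, 242, 246, 81, 128, 174, 255, 240, 174, 108, 109, 121, 230, 225, 227, 230, 229, 228, 226, 229]
350 [97, 96, 96, 122, 106, 100, 104, 104, 105, 121, 143, 177, 186, 191, 101, 125, 255, 130, 100, 128, 127, 157, 147, 126, 96, 106, 111, 106, 97, 112, 98, 157, 138, 179, 197, 255]
```

```bash
python3 -c "
from rig import env
print(env.close_job())"
```

```text
the job is handed in; nothing more can be done
None
```

The job is handed in at about 25 s. The lever was swung to both stops (about 6 N felt at each) and the beam is locked again. The tin is held level, square and, by my measurements, about 15 mm above the pan's rim and centred to within a few mm. No verdict came back.

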